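# Make the ruling station ready

## Task

Get this icon painter's bench ready for ruling a border: first lower the marker caddy over the stand's shaft and pin until it sits fully home on the flange, then stand every marker from the wooden block in a tube of the caddy, cap up and right down to the tube's floor. Also lay the straightedge flat on the bench, flush against the edge of the panel nearest the robot and about centred on it (to within some 2 cm). Leave the bowl and the eraser where they are.

Things in the scene. Friction and masses are not known exactly. Their poses are not given: they have to be found in the camera images.
- stand: Fixed bench stand: dark foot, grey flange 206 x 76 mm, its flat top 30 mm above the bench. On the flange a steel shaft (diameter 20, 45 tall, tapered tip) at the stand's origin and an anti-rotation pin (diameter 10, 22 tall, tapered) 80 mm along the stand's +x. Origin: on the bench under the shaft; x = long side, towards the pin; z up.
- seat (a point): Centre of the flange top, at the foot of the shaft, 30 mm above the stand's origin; same axes as the stand. The caddy's origin belongs here.
- caddy: Loose caddy, 0.5 kg: plywood plate 220 (x) x 110 (y) x 12 mm; square hub 36 x 36 (sides along x, y) in its middle, top 95 above the underside, to grip it by; shaft hole through hub (26) and plate (23); pin hole 14 at x +80, y 0. Five square aluminium tubes on the plate: inside 24, walls 3, tops 52 above the underside. Origin: centre of underside, on the shaft hole's axis.
- block: Fixed wooden block 215 (x) x 52 (y) x 35 mm with five round 25 mm holes, 28 deep, in a row along x at -84, -42, 0, 42, 84 mm, in which the markers stand at the start (floor of the holes 7 mm above the bench). Origin: centre of the underside.
- panel: Wooden painting panel with white ground, 140 (x) x 170 (y) x 20 mm, fixed flat on the bench. Origin: centre of the underside.
- edge (a point): Middle of the panel's edge nearest the robot (its -x side face, 170 mm long), at bench level; y along the edge, x into the panel.
- straightedge: Loose steel straightedge, 0.3 kg, lying flat on the bench: bar 40 (x) x 170 (y) x 8 mm with a dark wooden grip ridge along its middle, 16 mm wide (x), 100 long (y), from 8 to 55 mm high. Origin: centre of the underside.
- pot: Bystander: loose small white bowl, diameter 70, 60 tall; origin under its centre.
- eraser: Bystander: loose white eraser block 60 x 35 x 18 mm; origin under its centre.
- marker0: Stubby white paint marker with grey cap, diameter 20, 110 mm long, 40 g, standing upright (may be absent). Origin: centre of its foot; z along it, up to the cap. All markers are alike.
- marker1: Stubby white paint marker with grey cap, diameter 20, 110 mm long, 40 g, standing upright (may be absent). Origin: centre of its foot; z along it, up to the cap. All markers are alike.
- marker2: Stubby white paint marker with grey cap, diameter 20, 110 mm long, 40 g, standing upright (may be absent). Origin: centre of its foot; z along it, up to the cap. All markers are alike.
- marker3: Stubby white paint marker with grey cap, diameter 20, 110 mm long, 40 g, standing upright (may be absent). Origin: centre of its foot; z along it, up to the cap. All markers are alike.
- marker4: Stubby white paint marker with grey cap, diameter 20, 110 mm long, 40 g, standing upright (may be absent). Origin: centre of its foot; z along it, up to the cap. All markers are alike.
- tube0 (a point): Centre of the floor of a caddy tube, in the caddy's frame at x +46, y +34 mm, 12 mm above its underside; the mouth is 40 mm higher. Axes as the caddy.
- tube1 (a point): Centre of the floor of a caddy tube, in the caddy's frame at x +46, y -34 mm, 12 mm above its underside; the mouth is 40 mm higher. Axes as the caddy.
- tube2 (a point): Centre of the floor of a caddy tube, in the caddy's frame at x -46, y +34 mm, 12 mm above its underside; the mouth is 40 mm higher. Axes as the caddy.
- tube3 (a point): Centre of the floor of a caddy tube, in the caddy's frame at x -46, y -34 mm, 12 mm above its underside; the mouth is 40 mm higher. Axes as the caddy.
- tube4 (a point): Centre of the floor of a caddy tube, in the caddy's frame at x -92, y 0 mm, 12 mm above its underside; the mouth is 40 mm higher. Axes as the caddy.

How it is judged:
On the way, in this order (a step that is already met when the one before it is completed fails the run):
1. the caddy sits home on the stand, over shaft and pin (horizontal distance between caddy and seat below 0.004 m and z of caddy in the frame of seat between -0.004 and 0.004 m and angle between the x axis of caddy and the x axis of seat, either way round below 0.06 rad and angle between caddy's own z axis and vertical below 0.04 rad), for 0.3 s.
2. every marker stands in a tube of the caddy (all of step 1 and angle between each of marker0, marker1, marker2, marker3, marker4's own z axis and vertical below 0.2 rad and ((horizontal distance between marker0 and tube0 below 0.008 m and z of marker0 in the frame of tube0 between -0.006 and 0.006 m) or (horizontal distance between marker0 and tube1 below 0.008 m and z of marker0 in the frame of tube1 between -0.006 and 0.006 m) or (horizontal distance between marker0 and tube2 below 0.008 m and z of marker0 in the frame of tube2 between -0.006 and 0.006 m) or (horizontal distance between marker0 and tube3 below 0.008 m and z of marker0 in the frame of tube3 between -0.006 and 0.006 m) or (horizontal distance between marker0 and tube4 below 0.008 m and z of marker0 in the frame of tube4 between -0.006 and 0.006 m)) and ((horizontal distance between marker1 and tube0 below 0.008 m and z of marker1 in the frame of tube0 between -0.006 and 0.006 m) or (horizontal distance between marker1 and tube1 below 0.008 m and z of marker1 in the frame of tube1 between -0.006 and 0.006 m) or (horizontal distance between marker1 and tube2 below 0.008 m and z of marker1 in the frame of tube2 between -0.006 and 0.006 m) or (horizontal distance between marker1 and tube3 below 0.008 m and z of marker1 in the frame of tube3 between -0.006 and 0.006 m) or (horizontal distance between marker1 and tube4 below 0.008 m and z of marker1 in the frame of tube4 between -0.006 and 0.006 m)) and ((horizontal distance between marker2 and tube0 below 0.008 m and z of marker2 in the frame of tube0 between -0.006 and 0.006 m) or (horizontal distance between marker2 and tube1 below 0.008 m and z of marker2 in the frame of tube1 between -0.006 and 0.006 m) or (horizontal distance between marker2 and tube2 below 0.008 m and z of marker2 in the frame of tube2 between -0.006 and 0.006 m) or (horizontal distance between marker2 and tube3 below 0.008 m and z of marker2 in the frame of tube3 between -0.006 and 0.006 m) or (horizontal distance between marker2 and tube4 below 0.008 m and z of marker2 in the frame of tube4 between -0.006 and 0.006 m)) and ((horizontal distance between marker3 and tube0 below 0.008 m and z of marker3 in the frame of tube0 between -0.006 and 0.006 m) or (horizontal distance between marker3 and tube1 below 0.008 m and z of marker3 in the frame of tube1 between -0.006 and 0.006 m) or (horizontal distance between marker3 and tube2 below 0.008 m and z of marker3 in the frame of tube2 between -0.006 and 0.006 m) or (horizontal distance between marker3 and tube3 below 0.008 m and z of marker3 in the frame of tube3 between -0.006 and 0.006 m) or (horizontal distance between marker3 and tube4 below 0.008 m and z of marker3 in the frame of tube4 between -0.006 and 0.006 m)) and ((horizontal distance between marker4 and tube0 below 0.008 m and z of marker4 in the frame of tube0 between -0.006 and 0.006 m) or (horizontal distance between marker4 and tube1 below 0.008 m and z of marker4 in the frame of tube1 between -0.006 and 0.006 m) or (horizontal distance between marker4 and tube2 below 0.008 m and z of marker4 in the frame of tube2 between -0.006 and 0.006 m) or (horizontal distance between marker4 and tube3 below 0.008 m and z of marker4 in the frame of tube3 between -0.006 and 0.006 m) or (horizontal distance between marker4 and tube4 below 0.008 m and z of marker4 in the frame of tube4 between -0.006 and 0.006 m))), for 0.2 s.
At the end, for the whole second after the job is handed in: Caddy on the stand over shaft and pin (axis and height within 4 mm, turned under 0.06 rad); each marker present upright on a tube floor (8 mm sideways, 6 mm height); straightedge flat against the panel's near edge (gap under 3 mm, parallel to 0.025 rad, centred within 30 mm); all at rest (all of step 2 and x of straightedge in the frame of edge between -0.023 and -0.017 m and y of straightedge in the frame of edge between -0.03 and 0.03 m and angle between the y axis of straightedge and the y axis of edge, either way round below 0.025 rad and height (world z) of straightedge below 0.004 m and angle between straightedge's own z axis and vertical below 0.05 rad and linear speed of each of caddy, straightedge, marker0, marker1, marker2, marker3, marker4 below 0.02 m/s); the robot touches nothing.
It fails at once if the bowl is moved more than 4 cm (distance of pot from where it was at the start of the episode above 0.04 m).
It fails at once if the eraser is moved more than 4 cm (distance of eraser from where it was at the start of the episode above 0.04 m).
Of marker0, marker1, marker2, marker3, marker4 only 3 to 5 are there at a start; the rules pass over those that are not, and their reading is None.
At some moment in a run one of caddy, straightedge may be knocked a few centimetres aside while the robot is not near it.
It also fails if it takes over 210 s, if anything falls off the work surface, if the arm or the gripper's body presses on something with over 40 N, if the wrist force passes 120 N, or if a joint passes its speed limit or range.

## Robot

A 6-joint arm with a two-finger parallel gripper is mounted at the origin on the work surface. World frame = base frame: x ahead of the robot, y to its left, z up, the work surface at z = 0. Lengths are in m, angles in rad, forces in N, time in s.
With the tool pointing down it reaches from about 0.25 to 0.725 m from the base axis. Payload 4 kg.
Tool frame: the origin (TCP) lies midway between the tips of the shut fingers; the grasp point (between the pads) lies bot.pinch_z behind it (bot.pinch_z is the distance from the TCP to the grasp point, in m); z points along the fingers, y is the line along which they close (so a half turn about z gives the same grasp; the last joint's range is limited). The gripper opens to 85 mm and grips with 20 to 120 N. Pads are 22 mm wide; open, the fingers measure 114 mm over their backs; the gripper's body (76 mm by 85 mm) begins 54 mm behind the grasp point. The pads swing forward as they close: fully open they stand 13 mm farther back than shut.
Start: joints at [1.154, 0.241, 0.005, 1.335, 0, 1.571], TCP at [0.202, 0.457, 0.231] pointing down, gripper open.
Joint ranges: [-2.72, 2.72], [-1.05, 1.87], [-1.09, 1.28], [-1.99, 2.15], [-1.42, 1.44], [-3.14, 3.14]. Speed limits (rad/s): [2.79, 2.79, 3.14, 3.14, 3.14, 3.14].

## Interface

Orientations are given as a unit quaternion [x, y, z, w].
In Python, from workcell import bot, eyes, probe_bus, job_done gives the robot as it stands (bot), with the cameras (eyes), the job as plain functions and the readings (probe_bus).
- The arm moves only by the shell command python3 jog.py FILE, which reads ROWS from the file FILE. ROWS is a JSON list that holds a single list of rows (three levels of brackets), with 1 to 10 rows, each of 7 numbers: a rotation vector rx, ry, rz in rad, then dx, dy, dz in units of 25 mm, then the finger opening in m; each row is the pose to reach, as a shift and turn from the pose commanded when the command began, along the tool's axes at that moment; what a row does not reach only later rows make up. A row lasts 1/8 s, in which the tool goes at most 0.0625 m and 0.188 rad, less where a joint would pass 70% of its speed; a pose out of reach is approached as far as the arm can. The fingers move at their own pace and stop on an object; the grip force is fixed at half the most. Time passes only in rows, so rows that do not move let the fingers close. It prints the time, the measured TCP pose, the force, the opening and the grip force at its end. Input that does not fit is refused with a message, and nothing moves.
- probe_bus.get_obs(): the state, without advancing time (a new reading comes with each control period).
- eyes.camera(name): name is "scene" or "top" or "wrist"; returns the picture (384x512x3 uint8, red, green, blue); there is no depth.
- eyes.calibration(name): a dict with "mtx" (3x3 intrinsics, pixels), "k1" (the pictures are not rectified: a ray, as slopes to the right and down, at radius r is drawn at 1 + k1 r^2 times it, then the intrinsics apply), "R" (3x3) and "t" (3): a world point X has camera coordinates R X + t. Camera axes: x right, y down, z forward; pixel columns grow to the right and rows downward; lengths in m; the calibration is good to about 2 mm. A picture is of the moment at which its call begins: read the wrist's pose just before it. calibration takes no time and is no camera call; for the wrist camera it gives the pose at the moment of the call.
- job_done(): hands the job in; it is judged then, once.
The state is a dict: "clock": time; "joint_pos": joint angles; "joint_vel": joint speeds; "tau": joint torques, N m; "eef_pos": TCP position; "tool_rot": TCP orientation; "ft_force": force on the tool from outside, world axes, zero at the start; "ft_torque": the same for the moment, N m; "grip_width": finger opening in m; "grasp_force": force on a finger pad.
Only numpy, scipy, OpenCV 4.12 (cv2) and the standard library are available. Lean on these libraries where they do the work, as an engineer would, in place of code of your own. Each camera call takes 0.05 s, during which the arm holds its last target. There are 200 camera calls.

## Working session

There is one attempt and no reset: what is moved stays moved. The work goes in short steps, Python scripts to look and compute and a shell command to move; the robot and the scene stay as the last step left them, time stands still between calls to the robot, and variables do not carry over. Pictures are saved under pics/ and viewed, at most 15 in all, crops included, and the job is handed in when it is done.

```bash
ls; mkdir -p pics; python3 - <<'E'
from workcell import bot, eyes, probe_bus, job_done
import cv2,numpy as np
print(bot.pinch_z,probe_bus.get_obs())
for n in("top","scene"):
    c=eyes.calibration(n);print(n,c)
    cv2.imwrite(f"pics/{n}0.png",eyes.camera(n)[:,:,::-1])
E
```

```text
jog.py
pics
workcell.py
0.0187 {'clock': 0.0, 'joint_pos': array([1.15401674e+00, 2.41386195e-01, 3.73922529e-03, 1.33517879e+00,
       5.03460129e-06, 1.57078820e+00]), 'joint_vel': array([ 5.01800472e-05, -2.63684676e-04,  7.47220994e-04, -1.82552332e-03,
        3.70616065e-05,  3.20061802e-04]), 'tau': array([-8.84428409e-04, -3.72317040e+01,  2.52409083e+01,  1.69113872e-02,
       -7.52085157e-05, -6.98610535e-06]), 'eef_pos': array([0.20215805, 0.45663582, 0.23043204]), 'tool_rot': array([ 2.06880718e-01,  9.78365647e-01, -9.92240426e-04, -2.12396003e-04]), 'ft_force': array([-0.27684698, -0.72274308, -0.40466954]), 'ft_torque': array([-0.00767814, -0.01235923,  0.02789212]), 'grasp_force': 0.0, 'grip_width': 0.0855118854721344}
top {'mtx': array([[397.41261937,   0.        , 258.29515771],
       [  0.        , 397.41261937, 194.28643575],
       [  0.        ,   0.        ,   1.        ]]), 'k1': -0.10060653656124302, 'R': array([[-0.01968087, -0.9995265 ,  0.0236524 ],
       [-0.98364316,  0.01512068, -0.17949236],
       [ 0.17904973, -0.02679809, -0.98347499]]), 't': array([-7.94227048e-04,  5.80701738e-01,  1.08230045e+00])}
scene {'mtx': array([[391.91750619,   0.        , 255.64339109],
       [  0.        , 391.91750619, 193.3506244 ],
       [  0.        ,   0.        ,   1.        ]]), 'k1': 0.03027897626796241, 'R': array([[ 0.26876509,  0.96313015, -0.01206785],
       [ 0.78594035, -0.22652816, -0.575311  ],
       [-0.55683308,  0.14513891, -0.81784572]]), 't': array([-0.13726161, -0.40140055,  1.35077912])}
```

View pics/top0.png

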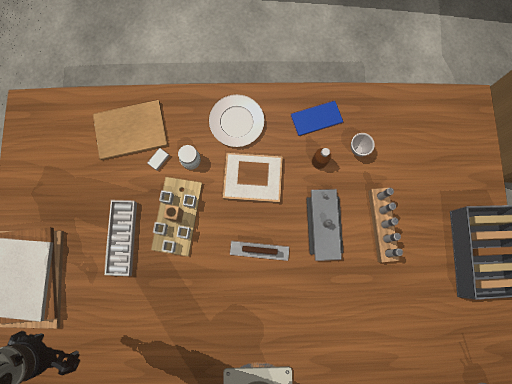

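View pics/scene0.png

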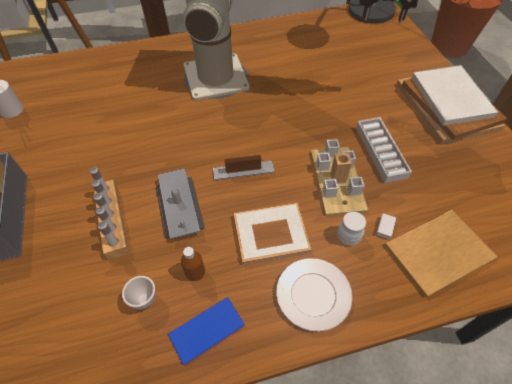

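Top view: caddy about (177,217) with pin hole at (182,189), stand (325,225) with pin near (325,198), block (388,225) with 5 markers, panel (253,177), straightedge (260,251). The bowl is at (363,145) and the eraser at (158,159). I'll write helpers and look closer.

```bash
cat > h.py <<'E'
from workcell import bot, eyes, probe_bus, job_done
import cv2,numpy as np
from scipy.spatial.transform import Rotation as Rt
def ray(c,uv):
    uv=np.atleast_2d(np.asarray(uv,float));K=c["mtx"]
    d=cv2.undistortPoints(uv[:,None],K,np.array([c["k1"],0,0,0.]))[:,0]
    D=np.c_[d,np.ones(len(d))]@c["R"]
    return -c["R"].T@c["t"],D
def onz(c,uv,z):
    o,D=ray(c,uv);return o+D*((z-o[2])/D[:,2])[:,None]
def proj(c,X):
    X=np.atleast_2d(np.asarray(X,float))
    return cv2.projectPoints(X,cv2.Rodrigues(c["R"])[0],c["t"],c["mtx"],np.array([c["k1"],0,0,0.]))[0][:,0]
def tri(c1,uv1,c2,uv2):
    o1,D1=ray(c1,uv1);o2,D2=ray(c2,uv2);out=[]
    for a,b in zip(D1,D2):
        s=np.linalg.lstsq(np.c_[a,-b],o2-o1,rcond=None)[0]
        out.append((o1+a*s[0]+o2+b*s[1])/2)
    return np.array(out)
def tool(target,yaw=None):
    """shift in tool axes to the world TCP target (from the measured pose), and turn about tool z to put the tool y line along world yaw"""
    o=probe_bus.get_obs();R=Rt.from_quat(o["tool_rot"]).as_matrix()
    r=R.T@(np.array(target)-o["eef_pos"]);y=np.arctan2(R[1,1],R[0,1])
    t=0
    if yaw is not None:
        t=-((yaw-y+np.pi/2)%np.pi-np.pi/2)
    return np.round(r,4),round(t,4)
def snap(n,name=None):
    c=eyes.calibration(n);im=eyes.camera(n)[:,:,::-1].copy()
    if name: cv2.imwrite(f"pics/{name}.png",im)
    return c,im
E
python3 - <<'E'
import cv2
a=cv2.imread("pics/top0.png")
z=lambda x0,x1,y0,y1,w,h:cv2.resize(a[y0:y1,x0:x1],(w,h),interpolation=cv2.INTER_CUBIC)
l=z(145,215,170,265,400,543);r=z(300,410,180,270,489,400)
import numpy as np
im=np.zeros((600,800,3),np.uint8)
im[:543,:360]=l[:,:360]
r=cv2.resize(a[180:270,302:408],(440,374),interpolation=cv2.INTER_CUBIC);im[:374,360:]=r
p=cv2.resize(a[145:265,220:295],(140,224));im[376:,500:640]=p
cv2.imwrite("pics/crop1.png",im)
E
```

```text
(no output)
```

View pics/crop1.png

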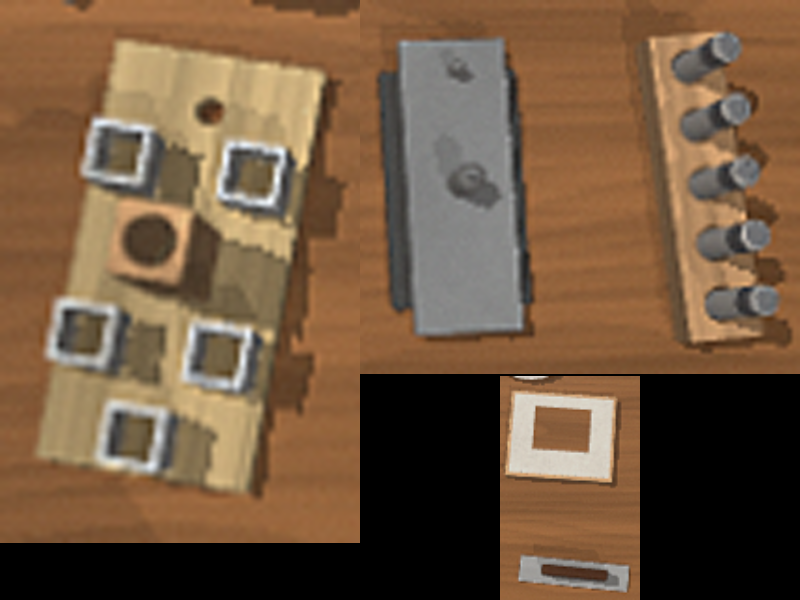

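The crop shows the caddy's hub top at about px (171.2,212), pin hole at (181.4,189.3) and five tubes. The flange corners are crisp, and all five markers are present. Next come coarse positions.

```bash
python3 - <<'E'
from h import *
c=eyes.calibration("top")
f=lambda L,x0,y0,s,ox=0:[((x-ox)/s+x0-.5+.5/s,y/s+y0-.5+.5/s) for x,y in L]
np.set_printoptions(precision=4,suppress=True)
print("hub",onz(c,f([(150,240)],145,170,5.714),.095))
print("plate",p:=onz(c,f([(117,40),(327,72),(252,494),(40,458)],145,170,5.714),.012),p.mean(0))
t=onz(c,f([(121,154),(255,176),(85,334),(220,355),(135,437)],145,170,5.714),.052);print("tubes",t)
print("pinhole",onz(c,f([(208,110)],145,170,5.714),.012))
p=onz(c,f([(399,40),(504,38),(523,329),(414,334)],302,180,4.151,360),.03);print("flange",p,p.mean(0),np.degrees(np.arctan2(*(p[0]+p[1]-p[2]-p[3])[1::-1])))
print("markers",onz(c,f([(725,47),(737,108),(745,169),(755,236),(764,300)],302,180,4.151,360),.11))
p=onz(c,f([(649,38),(700,32),(690,343),(762,333)],302,180,4.151,360),.035);print("block",p)
s=140/75
print("panel",onz(c,f([(512,392),(617,397),(612,482),(507,473)],220,145,s,500)-np.array([0,376/s]),.02))
print("SE",onz(c,f([(521,556),(629,567),(627,591),(519,580)],220,145,s,500)-np.array([0,376/s]),.008))
E
```

```text
hub [[0.5286 0.2295 0.095 ]]
plate [[0.6459 0.2651 0.012 ]
 [0.6271 0.1551 0.012 ]
 [0.4102 0.1921 0.012 ]
 [0.4296 0.3    0.012 ]] [0.5282 0.2281 0.012 ]
tubes [[0.5782 0.2532 0.052 ]
 [0.5661 0.186  0.052 ]
 [0.4884 0.2693 0.052 ]
 [0.4771 0.2024 0.052 ]
 [0.4375 0.2437 0.052 ]]
pinhole [[0.6079 0.2168 0.012 ]]
flange [[ 0.5973 -0.1666  0.03  ]
 [ 0.5977 -0.2418  0.03  ]
 [ 0.3931 -0.2444  0.03  ]
 [ 0.3916 -0.1685  0.03  ]] [ 0.4949 -0.2053  0.03  ] 0.6157361625901269
markers [[ 0.574  -0.3727  0.11  ]
 [ 0.5328 -0.3776  0.11  ]
 [ 0.4921 -0.3799  0.11  ]
 [ 0.4479 -0.3833  0.11  ]
 [ 0.4062 -0.3863  0.11  ]]
block [[ 0.5952 -0.3453  0.035 ]
 [ 0.599  -0.383   0.035 ]
 [ 0.3802 -0.36    0.035 ]
 [ 0.3855 -0.4119  0.035 ]]
panel [[ 0.7126  0.0818  0.02  ]
 [ 0.7021 -0.0866  0.02  ]
 [ 0.5639 -0.0745  0.02  ]
 [ 0.5808  0.0902  0.02  ]]
SE [[ 0.4513  0.0699  0.008 ]
 [ 0.4311 -0.0982  0.008 ]
 [ 0.3941 -0.0939  0.008 ]
 [ 0.4142  0.0733  0.008 ]]
```

```bash
python3 - <<'E'
from h import *
print(tool([.50,.2285,.30],np.radians(80)))
c=eyes.calibration("wrist");o=probe_bus.get_obs();R=Rt.from_quat(o["tool_rot"]).as_matrix()
print(R.T@(-c["R"].T@c["t"]-o["eef_pos"]), (c["R"]@R), c["mtx"])
E
```

```text
(array([-0.3647, -0.0882, -0.0693]), np.float64(-0.2423))
[ 0.08058602 -0.00030969 -0.14199619] [[-7.77190271e-04  9.99999566e-01  5.13187348e-04]
 [-9.49509129e-01 -5.76942686e-04 -3.13738875e-01]
 [-3.13738443e-01 -7.31110873e-04  9.49509165e-01]] [[284.52275788   0.         254.58963897]
 [  0.         284.52275788 188.5225329 ]
 [  0.           0.           1.        ]]
```

Careful with the scale: shifts go in units of 25 mm. That gives: -0.364 m is -14.56, -0.088 m is -3.52.

```bash
echo '[[[0,0,-0.242,-14.56,-3.52,1.2,0.085],[0,0,-0.242,-14.56,-3.52,1.2,0.085],[0,0,-0.242,-14.56,-3.52,1.2,0.085],[0,0,-0.242,-14.56,-3.52,1.2,0.085],[0,0,-0.242,-14.56,-3.52,1.2,0.085],[0,0,-0.242,-14.56,-3.52,1.2,0.085],[0,0,-0.242,-14.56,-3.52,1.2,0.085],[0,0,-0.242,-14.56,-3.52,1.2,0.085],[0,0,-0.242,-14.56,-3.52,1.2,0.085]]]' > next.json && python3 jog.py next.json
python3 -c "
from h import *
snap('wrist','w1')"
```

```text
clock: 1.23
eef_pos: [0.4985, 0.2303, 0.2013]
tool_rot: [0.086, 0.996, -0.0, -0.0]
ft_force: [-0.1, 0.3, -0.2]
grip_width: 0.0847
grasp_force: 0.0
```

View pics/w1.png

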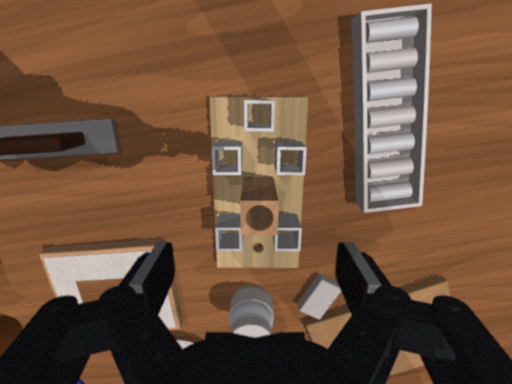

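The caddy is centred: hub top hole (259,217), pin hole (258,248), tube mouths (259,115), (227,160), (291,160), (229,238) and (288,238).

```bash
python3 - <<'E'
from h import *
np.set_printoptions(precision=4,suppress=True)
c=eyes.calibration("wrist");a=cv2.imread("pics/w1.png");o=probe_bus.get_obs()
g=cv2.cvtColor(a,cv2.COLOR_BGR2GRAY);hsv=cv2.cvtColor(a,cv2.COLOR_BGR2HSV)
def blob(m,uv):
    n,l,s,ce=cv2.connectedComponentsWithStats(m.astype(np.uint8)[:]);k=l[uv[1],uv[0]];return ce[k],s[k]
hp,s=blob((g<75),(259,217));print(hp,s, onz(c,hp,.095))
pp,s=blob((g<75),(258,248));print(pp,s,onz(c,pp,.012))
# tubes: low saturation in plate region
m=((hsv[:,:,1]<60)&(g>110));m[:, :205]=0;m[:,312:]=0;m[:92]=0;m[262:]=0
cs,_=cv2.findContours(m.astype(np.uint8),cv2.RETR_EXTERNAL,2)
for k in cs:
    if cv2.contourArea(k)>200:
        r=cv2.minAreaRect(k);print(r,onz(c,r[0],.052))
E
```

```text
[260.238  217.2265] [249 206  24  24 437] [[0.529  0.2302 0.095 ]]
[258.3261 247.3478] [254 244   9   8  46] [[0.608  0.2158 0.012 ]]
((287.5, 239.0), (24.0, 27.0), 90.0) [[0.5803 0.2541 0.052 ]]
((228.5, 238.5), (23.0, 27.0), 90.0) [[0.568  0.1875 0.052 ]]
((291.0, 160.5), (29.0, 30.0), 90.0) [[0.4899 0.2702 0.052 ]]
((227.0, 160.5), (29.0, 30.0), 90.0) [[0.4784 0.2043 0.052 ]]
((258.5, 115.0), (32.0, 31.0), 90.0) [[0.4384 0.2445 0.052 ]]
```

```bash
python3 -c "
from h import *
print(tool([.529,.2295,.062],np.radians(79.7)))"
echo '[[[0,0,0.006,-1.2,0.18,0.8,0.085],[0,0,0.006,-1.2,0.18,2.8,0.085],[0,0,0.006,-1.2,0.18,4.8,0.085],[0,0,0.006,-1.2,0.18,5.56,0.085],[0,0,0.006,-1.2,0.18,5.56,0.085],[0,0,0.006,-1.2,0.18,5.56,0.0],[0,0,0.006,-1.2,0.18,5.56,0.0],[0,0,0.006,-1.2,0.18,5.56,0.0],[0,0,0.006,-1.2,0.18,5.56,0.0],[0,0,0.006,-1.2,0.18,5.56,0.0]]]' > next.json && python3 jog.py next.json
```

```text
(array([-0.0303,  0.0042,  0.1394]), np.float64(0.0073))
clock: 2.52
eef_pos: [0.5309, 0.2288, 0.0639]
tool_rot: [0.09, 0.996, 0.001, 0.001]
ft_force: [-1.4, -1.9, 6.2]
grip_width: 0.035
grasp_force: 62.4
```

Converted, -0.19 m is -7.6, -0.18 m is -7.2.

```bash
echo '[[[0,0,0,0,0,-1.2,0],[0,0,0,0,0,-3.2,0],[0,0,0,0,0,-5.2,0],[0,0,0,0,0,-7.2,0],[0,0,0,0,0,-7.6,0],[0,0,0,0,0,-7.6,0]]]' > next.json && python3 jog.py next.json
python3 -c "
from h import *
print(tool([.50,.02,.255],np.radians(90.6)))"
```

```text
clock: 3.28
eef_pos: [0.5295, 0.2284, 0.2507]
tool_rot: [0.09, 0.996, -0.0, -0.001]
ft_force: [0.2, 1.3, -6.7]
grip_width: 0.0354
grasp_force: 61.8
(array([-0.0084, -0.2103, -0.0041]), np.float64(-0.1914))
```

Converted, -0.21 m is -8.4, -0.18 m is -7.2.

```bash
echo '[[[0,0,0,-0.32,-1.2,-0.4,0],[0,0,-0.05,-0.32,-3.2,-0.4,0],[0,0,-0.1,-0.32,-5.2,-0.4,0],[0,0,-0.15,-0.32,-7.2,-0.4,0],[0,0,-0.191,-0.32,-8.4,-0.4,0],[0,0,-0.191,-0.32,-8.4,-0.4,0],[0,0,-0.191,-0.32,-8.4,-0.4,0]]]' > next.json && python3 jog.py next.json
python3 -c "
from h import *
snap('wrist','w2');snap('top','t2')"
```

```text
clock: 4.15
eef_pos: [0.499, 0.0207, 0.2599]
tool_rot: [-0.005, 1.0, 0.0, -0.002]
ft_force: [0.0, -0.3, -5.9]
grip_width: 0.035
grasp_force: 62.5
```

View pics/w2.png

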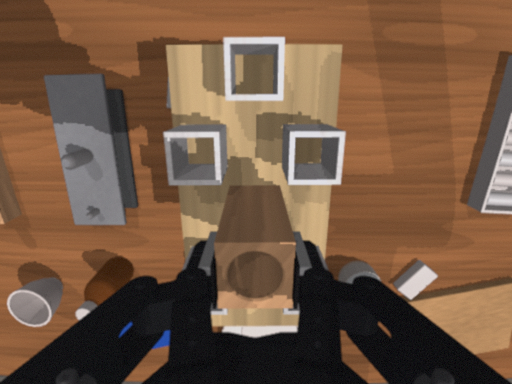

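The held caddy shows hub hole (254,275) and tubes (254,69), (195,155) and (314,155). The stand is at left, with flange corners near (47,76), (102,73), (124,222) and (76,224).

```bash
python3 - <<'E'
from h import *
np.set_printoptions(precision=4,suppress=True)
c=eyes.calibration("wrist");a=cv2.imread("pics/w2.png");o=probe_bus.get_obs();e=o["eef_pos"];print(e)
g=cv2.cvtColor(a,cv2.COLOR_BGR2GRAY);hsv=cv2.cvtColor(a,cv2.COLOR_BGR2HSV)
z0=e[2]-.0632
m=((hsv[:,:,1]<50)&(g>150)).astype(np.uint8)
cs,_=cv2.findContours(m,cv2.RETR_EXTERNAL,2)
for k in cs:
    x,y,w,h=cv2.boundingRect(k)
    if cv2.contourArea(k)>200 and 150<x<360 and y<200: r=cv2.minAreaRect(k);print(r,onz(c,r[0],z0+.052)-e)
# flange
for n,cc,im,roi in(("wrist",c,a,(30,60,130,240)),("top",eyes.calibration("top"),cv2.imread("pics/top0.png"),(300,185,345,265))):
    h=cv2.cvtColor(im,cv2.COLOR_BGR2HSV);x0,y0,x1,y1=roi
    m=np.zeros(h.shape[:2],np.uint8);m[y0:y1,x0:x1]=(h[y0:y1,x0:x1,1]<70)&(h[y0:y1,x0:x1,2]>75)
    m=cv2.morphologyEx(m,cv2.MORPH_OPEN,np.ones((3,3)));cs,_=cv2.findContours(m,0,1);k=max(cs,key=cv2.contourArea)
    k=cv2.convexHull(k);print(n,cv2.contourArea(k))
    P=onz(cc,k[:,0].astype(float),.03);r=cv2.minAreaRect((P[:,:2]*1000).astype(np.float32));print(r)
    if n=="wrist":
        v=a.copy();cv2.polylines(v,[k],True,(0,0,255),1);cv2.imwrite("pics/v.png",cv2.resize(v[50:330,20:320],None,fx=2,fy=2))
E
```

```text
[0.4996 0.0214 0.2608]
((316.5, 157.5), (53.0, 57.0), 90.0) [[-0.0484  0.0331 -0.0112]]
((192.4664306640625, 156.9896240234375), (51.23179626464844, 55.98617935180664), 88.72696685791016) [[-0.048  -0.035  -0.0112]]
((253.5, 68.5), (63.0, 61.0), 90.0) [[-0.0935 -0.0019 -0.0112]]
wrist 8311.0
((495.9650573730469, -205.31387329101562), (204.81369018554688, 77.73080444335938), 1.2218165397644043)
top 1866.0
((494.3434143066406, -204.75735473632812), (205.9428253173828, 78.33332824707031), 1.0380014181137085)
```

View pics/v.png

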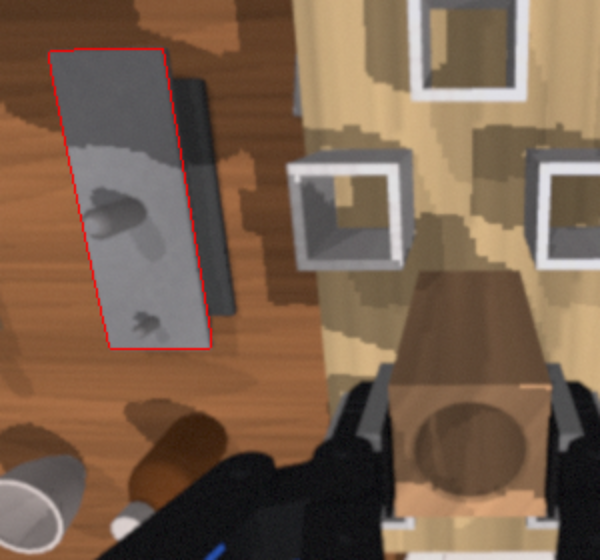

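```bash
python3 - <<'E'
from h import *
c=eyes.calibration("wrist");e=probe_bus.get_obs()["eef_pos"]
print("bottle foot edge",onz(c,[(125,265),(110,272)],0), "cap",onz(c,[(87,311)],.09))
print("hubhole",onz(c,[(254.5,273.5)],e[2]+.0318)-e)
print(tool([.4973,-.2048,.255],np.radians(91.1)))
E
echo '[[[0,0,-0.009,0,-1.2,0,0],[0,0,-0.009,0,-3.2,0,0],[0,0,-0.009,0,-5.2,0,0],[0,0,-0.009,0.08,-7.2,0,0],[0,0,-0.009,0.12,-8.8,0,0],[0,0,-0.009,0.12,-9.04,0,0],[0,0,-0.009,0.12,-9.04,0,0],[0,0,-0.009,0.12,-9.04,0,0]]]' > next.json && python3 jog.py next.json
python3 - <<'E'
from h import *
print(probe_bus.get_obs()["eef_pos"],tool([.4973,-.2048,.155],np.radians(91.1)))
E
```

```text
bottle foot edge [[ 0.68663169 -0.19164504  0.        ]
 [ 0.70086642 -0.21920876  0.        ]] cap [[ 0.7024107  -0.20875995  0.09      ]]
hubhole [[-0.0035636 -0.0004592  0.0318   ]]
(array([ 0.0048, -0.2261,  0.0058]), np.float64(-0.008))
clock: 5.25
eef_pos: [0.4996, -0.204, 0.2621]
tool_rot: [-0.011, 1.0, 0.0, -0.0]
ft_force: [0.3, 0.2, -5.9]
grip_width: 0.0352
grasp_force: 63.3
[ 0.49958118 -0.20395923  0.26205317] (array([ 0.0022, -0.0009,  0.1071]), np.float64(0.002))
```

```bash
echo '[[[0,0,0.002,0.072,-0.036,1.2,0],[0,0,0.002,0.072,-0.036,3.2,0],[0,0,0.002,0.072,-0.036,4.2,0],[0,0,0.002,0.072,-0.036,4.2,0],[0,0,0.002,0.072,-0.036,4.2,0]]]' > next.json && python3 jog.py next.json
python3 - <<'E'
from h import *
print(probe_bus.get_obs()["eef_pos"])
snap('wrist','w3');c,a=snap('top','t3')
cv2.imwrite("pics/t3c.png",np.hstack([cv2.resize(a[170:275,290:350],(343,600),interpolation=2),cv2.resize(cv2.imread("pics/w3.png")[:,60:450],(457,450))[:600] if 0 else cv2.copyMakeBorder(cv2.resize(cv2.imread("pics/w3.png")[:,60:450],(457,450)),0,150,0,0,0)]))
E
```

```text
clock: 5.88
eef_pos: [0.4988, -0.206, 0.1588]
tool_rot: [-0.009, 1.0, -0.0, 0.001]
ft_force: [-0.3, -1.2, -5.3]
grip_width: 0.0352
grasp_force: 63.1
[ 0.49880314 -0.20602812  0.15884806]
```

View pics/t3c.png

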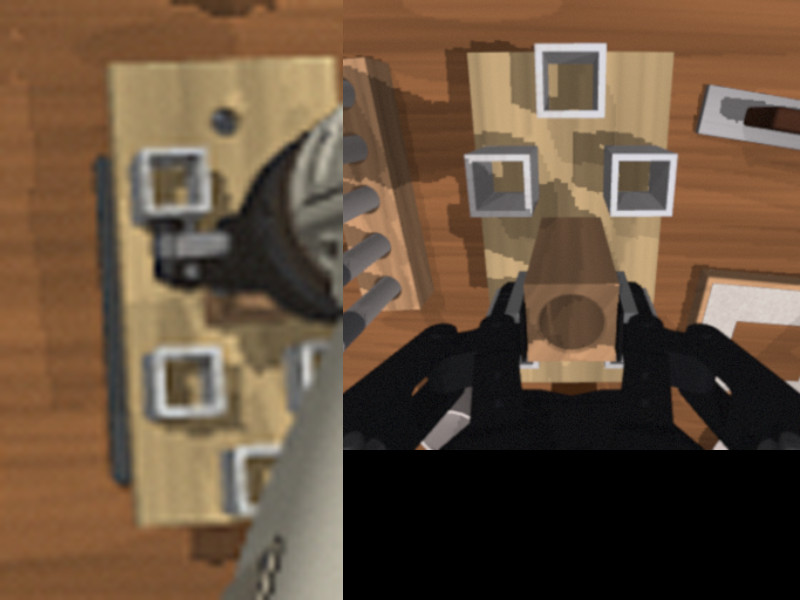

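Top crop: pin hole at crop (225,121) with grey steel visible through it, tube0 (173,181), tube2 (185,382). The wrist shot shows the hub held square.

```bash
python3 - <<'E'
from h import *
np.set_printoptions(precision=4,suppress=True)
c=eyes.calibration("top");e=probe_bus.get_obs()["eef_pos"];z0=e[2]-.0632
f=lambda x,y:(x/5.714+290-.41,y/5.714+170-.41)
for n,p,z in(("t0",(173,181),.052),("t2",(185,382),.052),("pin",(225,121),.012),("platecornTL",(109,65),.012),("BL",(136,525),.012)):print(n,onz(c,f(*p),z0+z)[0])
c=eyes.calibration("wrist")
# wrist: crop scale 457/390
g=lambda x,y:((x-343)/1.1718+60-.1,y/1.1718-.1)
for n,p,z in(("t4",(570,80),.052),("t3",(501,184),.052),("t2",(642,185),.052),("hub",(572,320),.095)):print(n,onz(c,g(*p),z0+z)[0])
E
```

```text
t0 [ 0.5421 -0.1693  0.1482]
t2 [ 0.4501 -0.1705  0.1482]
pin [ 0.5773 -0.2032  0.1082]
platecornTL [ 0.6055 -0.1484  0.1082]
BL [ 0.3871 -0.1521  0.1082]
t4 [ 0.4056 -0.2091  0.1482]
t3 [ 0.4513 -0.2406  0.1482]
t2 [ 0.4507 -0.1747  0.1482]
hub [ 0.495  -0.2066  0.1912]
```

Converted, 0.03 m is 1.2, 0.0017 m is 0.068.

```bash
echo '[[[0,0,0,0.068,0.04,0.2,0],[0,0,0,0.068,0.04,0.6,0],[0,0,0,0.068,0.04,1,0],[0,0,0,0.068,0.04,1.2,0],[0,0,0,0.068,0.04,1.2,0]]]' > next.json && python3 jog.py next.json
```

```text
clock: 6.6
eef_pos: [0.4955, -0.2053, 0.1266]
tool_rot: [-0.009, 1.0, 0.0, -0.001]
ft_force: [0.6, -0.5, -5.0]
grip_width: 0.0352
grasp_force: 63.3
```

```bash
echo '[[[0,0,0,0,0,0.2,0],[0,0,0,0,0,0.4,0],[0,0,0,0,0,0.6,0],[0,0,0,0,0,0.6,0]]]' > next.json && python3 jog.py next.json; echo '[[[0,0,0,0,0,0.16,0],[0,0,0,0,0,0.32,0],[0,0,0,0,0,0.32,0]]]' > next.json && python3 jog.py next.json
```

```text
clock: 7.1
eef_pos: [0.4956, -0.2053, 0.1117]
tool_rot: [-0.009, 1.0, 0.0, -0.0]
ft_force: [-0.4, 0.0, -5.6]
grip_width: 0.0353
grasp_force: 63.3
clock: 7.48
eef_pos: [0.4955, -0.2053, 0.1038]
tool_rot: [-0.009, 1.0, 0.0, -0.0]
ft_force: [0.4, 0.2, -6.2]
grip_width: 0.035
grasp_force: 63.3
```

Threaded on with no force, so I continue to home.

```bash
echo '[[[0,0,0,0,0,0.16,0],[0,0,0,0,0,0.32,0],[0,0,0,0,0,0.36,0],[0,0,0,0,0,0.36,0]]]' > next.json && python3 jog.py next.json; echo '[[[0,0,0,0,0,0.08,0],[0,0,0,0,0,0.08,0]]]' > next.json && python3 jog.py next.json
```

```text
clock: 7.98
eef_pos: [0.4958, -0.2054, 0.0952]
tool_rot: [-0.009, 1.0, 0.0, -0.0]
ft_force: [0.7, 0.1, -5.3]
grip_width: 0.0354
grasp_force: 63.3
clock: 8.22
eef_pos: [0.4962, -0.2055, 0.094]
tool_rot: [-0.009, 1.0, -0.0, 0.0]
ft_force: [-1.3, 0.5, -0.3]
grip_width: 0.0349
grasp_force: 63.8
```

```bash
echo '[[[0,0,0,0,0,0,0.06],[0,0,0,0,0,0,0.06],[0,0,0,0,0,0,0.06],[0,0,0,0,0,-1.2,0.06],[0,0,0,0,0,-3.2,0.06],[0,0,0,0,-1.2,-5.2,0.06],[0,0,0,0,-3.2,-6.4,0.06],[0,0,0,0,-3.6,-6.4,0.06],[0,0,0,0,-3.6,-6.4,0.06]]]' > next.json && python3 jog.py next.json
python3 -c "
from h import *
snap('wrist','w4')"
```

```text
clock: 9.35
eef_pos: [0.4969, -0.2956, 0.2523]
tool_rot: [-0.008, 1.0, 0.001, -0.001]
ft_force: [0.5, 0.6, -0.3]
grip_width: 0.0599
grasp_force: 0.0
```

View pics/w4.png

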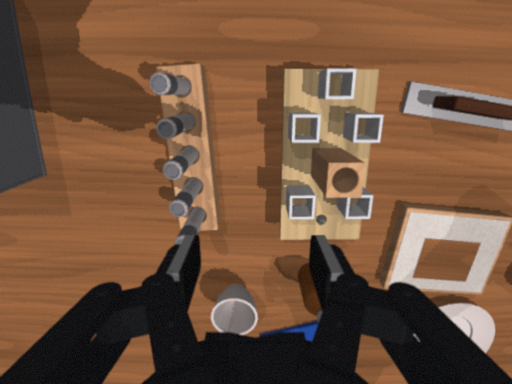

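The caddy is on the stand: tubes (340,83), (305,128), (367,128), (301,206), (358,206), hub hole (345,180). Marker tops are near (160,84), (166,128), (173,170) and (179,208), with the fifth behind the finger.

```bash
python3 - <<'E'
from h import *
np.set_printoptions(precision=4,suppress=True)
c=eyes.calibration("wrist");a=cv2.imread("pics/w4.png");print(probe_bus.get_obs()["eef_pos"])
g=cv2.cvtColor(a,cv2.COLOR_BGR2GRAY);hsv=cv2.cvtColor(a,cv2.COLOR_BGR2HSV)
m=((hsv[:,:,1]<60)&(g>130));m[:, :283]=0;m[:,385:]=0;m[:65]=0;m[225:]=0
cs,_=cv2.findContours(m.astype(np.uint8),cv2.RETR_EXTERNAL,2);T=[]
for k in cs:
    if cv2.contourArea(k)>200: r=cv2.minAreaRect(k);T.append(onz(c,r[0],.082)[0]);print(np.round(r[0]),np.round(r[1]),T[-1])
print("hub",onz(c,(345,180),.125))
M=onz(c,[(160,84),(166,128),(173.5,170),(179,208)],.117);print("mk",M)
print("block corners",onz(c,[(161,66),(200,64),(217,229)],.035))
E
```

```text
[ 0.4967 -0.2946  0.2518]
[302. 206.] [27. 25.] [ 0.54   -0.2387  0.082 ]
[368. 128.] [28. 30.] [ 0.4473 -0.1722  0.082 ]
[306. 128.] [29. 28.] [ 0.4482 -0.24    0.082 ]
[340.  84.] [31. 31.] [ 0.4024 -0.2071  0.082 ]
hub [[ 0.4942 -0.2054  0.125 ]]
mk [[ 0.407  -0.3835  0.117 ]
 [ 0.4471 -0.3809  0.117 ]
 [ 0.4888 -0.3766  0.117 ]
 [ 0.5299 -0.3737  0.117 ]]
block corners [[ 0.3842 -0.4065  0.035 ]
 [ 0.3816 -0.3605  0.035 ]
 [ 0.5941 -0.3456  0.035 ]]
```

```bash
python3 -c "
from h import *
print(tool([.407,-.3835,.0765],np.radians(91)))"
echo '[[[0,0,0,1.6,-1.6,0,0.06],[0,0,0,3.2,-3.2,1.2,0.06],[0,0,0,3.64,-3.52,2.8,0.06],[0,0,0,3.64,-3.52,3.2,0.06],[0,0,0,3.64,-3.52,3.2,0.06]]]' > next.json && python3 jog.py next.json
python3 -c "
from h import *
print(probe_bus.get_obs()['eef_pos'],tool([.407,-.3835,.0765],np.radians(91)))"
```

```text
(array([ 0.0908, -0.0877,  0.1754]), np.float64(-0.0005))
clock: 10.02
eef_pos: [0.4083, -0.3833, 0.1726]
tool_rot: [-0.009, 1.0, 0.001, -0.001]
ft_force: [-0.3, -0.3, 0.1]
grip_width: 0.0598
grasp_force: 0.0
[ 0.40829503 -0.38328704  0.17258569] (array([ 0.0012, -0.0004,  0.0961]), np.float64(0.0015))
```

Converted, 0.096 m is 3.84, 0.09 m is 3.6.

```bash
echo '[[[0,0,0,0.04,0,2,0.06],[0,0,0,0.04,0,3.6,0.06],[0,0,0,0.04,0,3.84,0.06],[0,0,0,0.04,0,3.84,0.06],[0,0,0,0.04,0,3.84,0],[0,0,0,0.04,0,3.84,0],[0,0,0,0.04,0,3.84,0],[0,0,0,0.04,0,3.84,0]]]' > next.json && python3 jog.py next.json
echo '[[[0,0,0,0,0,-1.2,0],[0,0,0,0,0,-3.2,0],[0,0,0,0,0,-5.2,0],[0,0,0,0,0,-6.4,0],[0,0,0,0,0,-6.4,0],[0,0,0,0,0,-6.4,0]]]' > next.json && python3 jog.py next.json
python3 -c "
from h import *
print(tool([.4025,-.2069,.235],np.radians(91)))
snap('wrist','w5')"
```

```text
clock: 11.02
eef_pos: [0.4078, -0.3858, 0.0791]
tool_rot: [-0.009, 1.0, -0.001, 0.001]
ft_force: [-0.7, 1.7, 5.5]
grip_width: 0.0184
grasp_force: 58.5
clock: 11.78
eef_pos: [0.4064, -0.3846, 0.2362]
tool_rot: [-0.009, 1.0, 0.001, -0.001]
ft_force: [-0.5, -0.5, -0.4]
grip_width: 0.0183
grasp_force: 58.9
(array([0.0009, 0.1777, 0.0014]), np.float64(-0.0004))
```

View pics/w5.png

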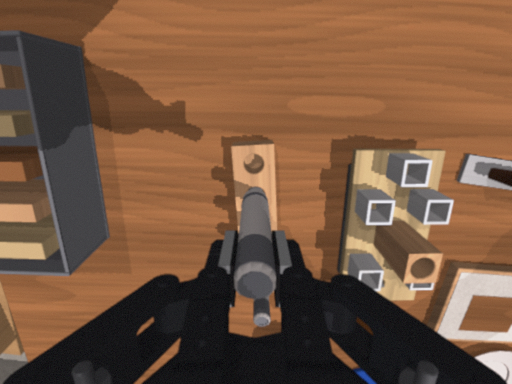

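The marker is held upright between the pads: cap top circle centre about (256,283), foot end about (254,190).

```bash
python3 - <<'E'
from h import *
np.set_printoptions(precision=4,suppress=True)
c=eyes.calibration("wrist");e=probe_bus.get_obs()["eef_pos"];a=cv2.imread("pics/w5.png")
print("top",onz(c,(256,283.5),e[2]+.038)-e,"foot near edge",onz(c,(254,188),e[2]-.072)-e)
print("tube4",onz(c,(410,173),.082), "hub",onz(c,(424,266),.125),"hole",onz(c,(254,161),.035))
g=cv2.cvtColor(a,cv2.COLOR_BGR2GRAY)
print(g[260:305:2,256],g[180:200,254])
E
```

```text
top [[-0.0028  0.0001  0.038 ]] foot near edge [[-0.0106 -0.0009 -0.072 ]]
tube4 [[ 0.4023 -0.2153  0.082 ]] hub [[ 0.4912 -0.2057  0.125 ]] hole [[ 0.4025 -0.3852  0.035 ]]
[ 66 101 127 132 136 125  87  83  85  84  82  85  87  89  82  84  86  83
  82  74  52  52  50] [168 169 168 170 168 163 134 104 102 108 108  99  73  66  80 105 108 109
 108 107]
```

Converted, 0.178 m is 7.12, 0.175 m is 7.

```bash
echo '[[[0,0,0,0,1.6,0,0],[0,0,0,0,3.6,0,0],[0,0,0,0,5.6,0,0],[0,0,0,0,7,0,0],[0,0,0,0,7.12,0,0],[0,0,0,0,7.12,0,0],[0,0,0,0,7.12,0,0]]]' > next.json && python3 jog.py next.json
python3 -c "
from h import *
print(probe_bus.get_obs()['eef_pos'],tool([.4033,-.2069,.15],np.radians(91)))"
```

```text
clock: 12.7
eef_pos: [0.4038, -0.2079, 0.2368]
tool_rot: [-0.008, 1.0, 0.0, -0.0]
ft_force: [0.1, 0.6, 0.1]
grip_width: 0.0184
grasp_force: 58.9
[ 0.40383827 -0.20785301  0.23678744] (array([0.0005, 0.001 , 0.0868]), np.float64(-0.0014))
```

Careful with the scale: shifts go in units of 25 mm. That gives: 0.05 m is 2, 0.09 m is 3.6.

```bash
echo '[[[0,0,0,0.02,0.04,2,0],[0,0,0,0.02,0.04,3.2,0],[0,0,0,0.02,0.04,3.52,0],[0,0,0,0.02,0.04,3.6,0],[0,0,0,0.02,0.04,3.6,0]]]' > next.json && python3 jog.py next.json
echo '[[[0,0,0,0,0,0.4,0],[0,0,0,0,0,0.8,0],[0,0,0,0,0,1.12,0],[0,0,0,0,0,1.12,0]]]' > next.json && python3 jog.py next.json
```

```text
clock: 13.32
eef_pos: [0.404, -0.2066, 0.1483]
tool_rot: [-0.008, 1.0, -0.0, 0.001]
ft_force: [0.2, 0.3, 0.2]
grip_width: 0.0187
grasp_force: 59.0
clock: 13.82
eef_pos: [0.4027, -0.2057, 0.1184]
tool_rot: [-0.009, 1.0, 0.0, -0.001]
ft_force: [-0.0, 0.8, 0.4]
grip_width: 0.0189
grasp_force: 58.9
```

Converted, -0.175 m is -7, -0.176 m is -7.04.

```bash
echo '[[[0,0,0,0,0,0,0.045],[0,0,0,0,0,0,0.045],[0,0,0,0,0,-2,0.045],[0,0,0,0,0,-3.6,0.045],[0,0,0,-0.4,-2,-3.6,0.06],[0,0,0,-1.2,-4.4,-3.6,0.06],[0,0,0,-1.64,-6.4,-2.8,0.06],[0,0,0,-1.64,-7,-2.2,0.06],[0,0,0,-1.64,-7.04,-2.2,0.06],[0,0,0,-1.64,-7.04,-2.2,0.06]]]' > next.json && python3 jog.py next.json
python3 -c "
from h import *
print(tool([.4477,-.3815,.0765],np.radians(91)))
c,a=snap('wrist','w6')"
```

```text
clock: 15.08
eef_pos: [0.4472, -0.3801, 0.1749]
tool_rot: [-0.009, 1.0, 0.0, -0.0]
ft_force: [0.5, 0.1, 0.2]
grip_width: 0.0603
grasp_force: 0.0
(array([-0.0004, -0.0014,  0.0984]), np.float64(0.0006))
```

View pics/w6.png

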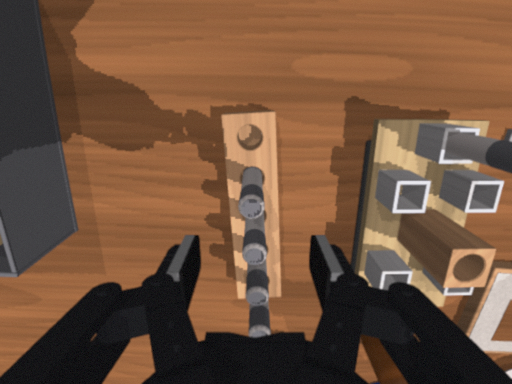

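Marker A stands in tube4. The next marker's cap is at (251,206), between the fingers.

```bash
python3 -c "
from h import *
c=eyes.calibration('wrist');print(onz(c,[(251,206),(254,251),(257,290)],.117))"
echo '[[[0,0,0,0,-0.06,2,0.06],[0,0,0,0,-0.06,3.6,0.06],[0,0,0,0,-0.06,3.92,0.06],[0,0,0,0,-0.06,3.92,0.06],[0,0,0,0,-0.06,3.92,0],[0,0,0,0,-0.06,3.92,0],[0,0,0,0,-0.06,3.92,0],[0,0,0,0,-0.06,3.92,0]]]' > next.json && python3 jog.py next.json
echo '[[[0,0,0,0,0,-1.2,0],[0,0,0,0,0,-3.2,0],[0,0,0,0,0,-5.2,0],[0,0,0,0,0,-6.4,0],[0,0,0,0,0,-6.4,0]]]' > next.json && python3 jog.py next.json
python3 -c "
from h import *
print(tool([.4500,-.2401,.235],np.radians(91)))"
```

```text
[[ 0.44706699 -0.38329536  0.117     ]
 [ 0.48582274 -0.38036444  0.117     ]
 [ 0.52343265 -0.37718803  0.117     ]]
clock: 16.12
eef_pos: [0.4483, -0.3834, 0.0781]
tool_rot: [-0.009, 1.0, -0.001, 0.001]
ft_force: [-0.8, 1.0, 6.6]
grip_width: 0.0186
grasp_force: 58.6
clock: 16.75
eef_pos: [0.4487, -0.384, 0.2397]
tool_rot: [-0.009, 1.0, -0.002, 0.003]
ft_force: [-1.0, -0.5, -0.0]
grip_width: 0.0187
grasp_force: 58.9
(array([-0.0037,  0.1439,  0.004 ]), np.float64(-0.0004))
```

Converted, 0.144 m is 5.76, 0.135 m is 5.4.

```bash
echo '[[[0,0,0,0,1.6,0,0],[0,0,0,-0.08,3.6,0,0],[0,0,0,-0.14,5.4,0,0],[0,0,0,-0.14,5.76,0.4,0],[0,0,0,-0.14,5.76,1.6,0],[0,0,0,-0.14,5.76,3,0],[0,0,0,-0.14,5.76,3.2,0],[0,0,0,-0.14,5.76,3.2,0]]]' > next.json && python3 jog.py next.json
python3 -c "
from h import *
print(tool([.4498,-.2401,.118],np.radians(91)))"
```

```text
clock: 17.75
eef_pos: [0.4481, -0.2391, 0.1559]
tool_rot: [-0.008, 1.0, 0.0, -0.001]
ft_force: [-0.0, 0.5, -1.1]
grip_width: 0.0188
grasp_force: 59.0
(array([-0.0017, -0.0011,  0.0379]), np.float64(-0.0009))
```

```bash
echo '[[[0,0,0,-0.056,-0.04,0.08,0],[0,0,0,-0.056,-0.04,0.32,0],[0,0,0,-0.056,-0.04,0.4,0],[0,0,0,-0.056,-0.04,0.4,0]]]' > next.json && python3 jog.py next.json
echo '[[[0,0,0,0,0,0.4,0],[0,0,0,0,0,0.8,0],[0,0,0,0,0,1.12,0],[0,0,0,0,0,1.12,0]]]' > next.json && python3 jog.py next.json
```

```text
clock: 18.25
eef_pos: [0.4497, -0.2396, 0.1462]
tool_rot: [-0.009, 1.0, 0.0, -0.0]
ft_force: [-0.3, 0.6, 1.3]
grip_width: 0.0185
grasp_force: 59.0
clock: 18.75
eef_pos: [0.4491, -0.2393, 0.1172]
tool_rot: [-0.009, 1.0, 0.001, -0.001]
ft_force: [-0.4, -0.4, -0.5]
grip_width: 0.0186
grasp_force: 59.0
```

Converted, -0.14 m is -5.6, -0.11 m is -4.4.

```bash
echo '[[[0,0,0,0,0,0,0.045],[0,0,0,0,0,0,0.045],[0,0,0,0,0,-2,0.045],[0,0,0,0,0,-3.6,0.045],[0,0,0,-0.4,-2,-3.6,0.06],[0,0,0,-1.2,-4.4,-3.4,0.06],[0,0,0,-1.48,-5.6,-2.4,0.06],[0,0,0,-1.48,-5.6,-2.2,0.06],[0,0,0,-1.48,-5.6,-2.2,0.06]]]' > next.json && python3 jog.py next.json
python3 -c "
from h import *
print(tool([.4892,-.3795,.0765],np.radians(91)))"
```

```text
clock: 19.88
eef_pos: [0.4888, -0.3784, 0.1729]
tool_rot: [-0.009, 1.0, 0.001, -0.001]
ft_force: [-0.6, -0.9, -0.2]
grip_width: 0.0602
grasp_force: 0.0
(array([-0.0005, -0.0012,  0.0964]), np.float64(-0.0003))
```

Converted, 0.096 m is 3.84, 0.09 m is 3.6.

```bash
echo '[[[0,0,0,-0.02,-0.04,2,0.06],[0,0,0,-0.02,-0.04,3.6,0.06],[0,0,0,-0.02,-0.04,3.84,0.06],[0,0,0,-0.02,-0.04,3.84,0.06],[0,0,0,-0.02,-0.04,3.84,0],[0,0,0,-0.02,-0.04,3.84,0],[0,0,0,-0.02,-0.04,3.84,0],[0,0,0,-0.02,-0.04,3.84,0]]]' > next.json && python3 jog.py next.json
echo '[[[0,0,0,0,0,-1.2,0],[0,0,0,0,0,-3.2,0],[0,0,0,0,0,-5.2,0],[0,0,0,0,0,-6.4,0],[0,0,0,0,0,-6.4,0]]]' > next.json && python3 jog.py next.json
python3 -c "
from h import *
c,a=snap('wrist','w7')
e=probe_bus.get_obs()['eef_pos'];g=cv2.cvtColor(a,6)
print(tool([.5411,-.2385,.235],np.radians(91)));print(g[176:200,254],g[266:304:2,256])
for r in(186,188,190,192):print(r,onz(c,(254,r),e[2]-.072)-e)"
```

```text
clock: 20.88
eef_pos: [0.4907, -0.3805, 0.0792]
tool_rot: [-0.009, 1.0, -0.001, 0.001]
ft_force: [0.1, 1.4, 6.4]
grip_width: 0.0186
grasp_force: 58.5
clock: 21.5
eef_pos: [0.4911, -0.3813, 0.2409]
tool_rot: [-0.009, 1.0, -0.002, 0.003]
ft_force: [0.5, -0.2, -0.3]
grip_width: 0.0185
grasp_force: 58.9
(array([-0.0533,  0.1411,  0.0033]), np.float64(-0.0004))
[183 181 182 182 183 186 175 133  99  96  98 101 105 104 105 108 100  70
  65  87 103 107 105 105] [121 130 134 119  81  84  84  82  82  82  86  82  82  82  82  84  72  77
  83]
186 [[-0.01007095 -0.00212141 -0.072     ]]
188 [[-0.00838687 -0.00209516 -0.072     ]]
190 [[-0.00669482 -0.00206879 -0.072     ]]
192 [[-0.00499473 -0.00204229 -0.072     ]]
```

```bash
echo '[[[0,0,0,-0.6,1.6,0,0],[0,0,0,-1.4,3.6,0,0],[0,0,0,-2.16,5.4,0,0],[0,0,0,-2.18,5.64,0.4,0],[0,0,0,-2.18,5.64,1.6,0],[0,0,0,-2.18,5.64,3,0],[0,0,0,-2.18,5.64,3.2,0],[0,0,0,-2.18,5.64,3.2,0]]]' > next.json && python3 jog.py next.json
python3 -c "
from h import *
print(tool([.5426,-.2385,.118],np.radians(91)))"
```

```text
clock: 22.55
eef_pos: [0.5411, -0.2385, 0.1567]
tool_rot: [-0.008, 1.0, 0.0, -0.001]
ft_force: [-1.3, -0.7, 0.3]
grip_width: 0.0184
grasp_force: 58.9
(array([-0.0016, -0.    ,  0.0387]), np.float64(-0.0012))
```

Converted, 0.011 m is 0.44, 0.008 m is 0.32.

```bash
echo '[[[0,0,0,-0.04,0,0.08,0],[0,0,0,-0.04,0,0.32,0],[0,0,0,-0.04,0,0.44,0],[0,0,0,-0.04,0,0.44,0]]]' > next.json && python3 jog.py next.json
echo '[[[0,0,0,0,0,0.4,0],[0,0,0,0,0,0.8,0],[0,0,0,0,0,1.12,0],[0,0,0,0,0,1.12,0]]]' > next.json && python3 jog.py next.json
```

```text
clock: 23.05
eef_pos: [0.5426, -0.238, 0.1461]
tool_rot: [-0.009, 1.0, 0.0, -0.0]
ft_force: [-0.4, -0.8, -0.1]
grip_width: 0.0184
grasp_force: 58.9
clock: 23.55
eef_pos: [0.5421, -0.2377, 0.117]
tool_rot: [-0.009, 1.0, 0.001, -0.001]
ft_force: [-0.3, -0.2, -0.2]
grip_width: 0.0188
grasp_force: 58.9
```

Converted, -0.138 m is -5.52, -0.11 m is -4.4.

```bash
echo '[[[0,0,0,0,0,0,0.045],[0,0,0,0,0,0,0.045],[0,0,0,0,0,-2,0.045],[0,0,0,0,0,-3.6,0.045],[0,0,0,0.4,-2,-3.6,0.06],[0,0,0,0.56,-4.4,-3.4,0.06],[0,0,0,0.56,-5.52,-2.4,0.06],[0,0,0,0.56,-5.52,-2.2,0.06],[0,0,0,0.56,-5.52,-2.2,0.06]]]' > next.json && python3 jog.py next.json
python3 -c "
from h import *
print(tool([.5303,-.376,.0765],np.radians(91)))"
```

```text
clock: 24.68
eef_pos: [0.531, -0.3756, 0.173]
tool_rot: [-0.009, 1.0, 0.001, -0.0]
ft_force: [0.1, -0.4, 0.6]
grip_width: 0.06
grasp_force: 0.0
(array([ 0.0006, -0.0005,  0.0965]), np.float64(-0.0001))
```

Converted, 0.0965 m is 3.86, 0.09 m is 3.6.

```bash
echo '[[[0,0,0,0.04,-0.04,2,0.06],[0,0,0,0.04,-0.04,3.6,0.06],[0,0,0,0.04,-0.04,3.86,0.06],[0,0,0,0.04,-0.04,3.86,0.06],[0,0,0,0.04,-0.04,3.86,0],[0,0,0,0.04,-0.04,3.86,0],[0,0,0,0.04,-0.04,3.86,0],[0,0,0,0.04,-0.04,3.86,0]]]' > next.json && python3 jog.py next.json
echo '[[[0,0,0,0,0,-1.2,0],[0,0,0,0,0,-3.2,0],[0,0,0,0,0,-5.2,0],[0,0,0,0,0,-6.4,0],[0,0,0,0,0,-6.4,0]]]' > next.json && python3 jog.py next.json
python3 -c "
from h import *
c,a=snap('wrist','w8')
g=cv2.cvtColor(a,6)
print(tool([.4492,-.1721,.235],np.radians(91)));print(g[176:200,254],g[266:304:2,256])"
```

```text
clock: 25.68
eef_pos: [0.5313, -0.3777, 0.0788]
tool_rot: [-0.009, 1.0, -0.001, 0.001]
ft_force: [-0.5, 1.1, 5.8]
grip_width: 0.0187
grasp_force: 58.5
clock: 26.3
eef_pos: [0.5315, -0.3785, 0.2406]
tool_rot: [-0.008, 1.0, -0.002, 0.003]
ft_force: [0.0, 0.2, -1.8]
grip_width: 0.0188
grasp_force: 58.9
(array([0.078 , 0.2071, 0.0024]), np.float64(-0.0005))
[187 184 185 185 183 185 185 179 145 110  94  99 104 103 103 107 106 108
  92  69  56  80 100 109] [ 87 119 125 130 131  98  83  81  83  83  84  82  84  84  83  77  75  72
  81]
```

```bash
echo '[[[0,0,0,0.8,1.6,0,0],[0,0,0,1.6,3.6,0,0],[0,0,0,2.4,5.6,0,0],[0,0,0,3,7.6,0,0],[0,0,0,3.12,8.28,0.4,0],[0,0,0,3.12,8.28,1.6,0],[0,0,0,3.12,8.28,3,0],[0,0,0,3.12,8.28,3.2,0],[0,0,0,3.12,8.28,3.2,0]]]' > next.json && python3 jog.py next.json
python3 -c "
from h import *
print(tool([.4491,-.1721,.118],np.radians(91)))"
```

```text
clock: 27.48
eef_pos: [0.4481, -0.1716, 0.1563]
tool_rot: [-0.008, 1.0, 0.0, -0.001]
ft_force: [0.3, -0.4, 0.8]
grip_width: 0.0184
grasp_force: 58.9
(array([-0.001 , -0.0005,  0.0383]), np.float64(-0.0005))
```

Converted, 0.011 m is 0.44, 0.008 m is 0.32.

```bash
echo '[[[0,0,0,-0.04,0,0.08,0],[0,0,0,-0.04,0,0.32,0],[0,0,0,-0.04,0,0.44,0],[0,0,0,-0.04,0,0.44,0]]]' > next.json && python3 jog.py next.json
echo '[[[0,0,0,0,0,0.4,0],[0,0,0,0,0,0.8,0],[0,0,0,0,0,1.12,0],[0,0,0,0,0,1.12,0]]]' > next.json && python3 jog.py next.json
```

```text
clock: 27.98
eef_pos: [0.4495, -0.1716, 0.1456]
tool_rot: [-0.009, 1.0, 0.0, -0.0]
ft_force: [-0.6, -1.1, -0.2]
grip_width: 0.0189
grasp_force: 58.9
clock: 28.48
eef_pos: [0.4494, -0.1714, 0.1168]
tool_rot: [-0.009, 1.0, 0.0, -0.001]
ft_force: [-0.4, -0.4, -0.7]
grip_width: 0.0187
grasp_force: 58.9
```

```bash
echo '[[[0,0,0,0,0,0,0.045],[0,0,0,0,0,0,0.045],[0,0,0,0,0,-2,0.045],[0,0,0,0,0,-3.6,0.045],[0,0,0,-1.2,-2,-3.6,0.06],[0,0,0,-2.4,-4,-3.6,0.06],[0,0,0,-3.6,-6,-3.4,0.06],[0,0,0,-4.8,-8,-2.4,0.06],[0,0,0,-4.8,-8.12,-2.2,0.06],[0,0,0,-4.8,-8.12,-2.2,0.06]]]' > next.json && python3 jog.py next.json
echo '[[[0,0,0,-4.8,0,0,0.06]]]' > next.json && python3 jog.py next.json >/dev/null 2>&1 & kill $! 2>/dev/null; python3 -c "
from h import *
print(tool([.572,-.3725,.0765],np.radians(91)))"
```

```text
clock: 29.72
eef_pos: [0.5725, -0.3723, 0.1715]
tool_rot: [-0.008, 1.0, 0.001, -0.001]
ft_force: [0.1, 0.1, 1.1]
grip_width: 0.0602
grasp_force: 0.0
(array([ 0.0003, -0.0003,  0.095 ]), np.float64(-0.0008))
```

A stray jog line slipped into that command. It was killed before it moved anything: the pose reads on target. Continuing with the last marker.

```bash
echo '[[[0,0,0,0,-0.04,2,0.06],[0,0,0,0,-0.04,3.6,0.06],[0,0,0,0,-0.04,3.8,0.06],[0,0,0,0,-0.04,3.8,0.06],[0,0,0,0,-0.04,3.8,0],[0,0,0,0,-0.04,3.8,0],[0,0,0,0,-0.04,3.8,0],[0,0,0,0,-0.04,3.8,0]]]' > next.json && python3 jog.py next.json
echo '[[[0,0,0,0,0,-1.2,0],[0,0,0,0,0,-3.2,0],[0,0,0,0,0,-5.2,0],[0,0,0,0,0,-6.4,0],[0,0,0,0,0,-6.4,0]]]' > next.json && python3 jog.py next.json
python3 -c "
from h import *
c,a=snap('wrist','w9')
g=cv2.cvtColor(a,6)
print(tool([.5409,-.1705,.235],np.radians(91)));print(g[176:200,254],g[266:304:2,256])"
```

```text
clock: 30.72
eef_pos: [0.5742, -0.3741, 0.08]
tool_rot: [-0.009, 1.0, -0.001, 0.001]
ft_force: [0.5, 0.2, 7.7]
grip_width: 0.0185
grasp_force: 58.8
clock: 31.35
eef_pos: [0.5746, -0.3746, 0.2417]
tool_rot: [-0.009, 1.0, -0.002, 0.003]
ft_force: [-0.1, -0.5, -0.3]
grip_width: 0.0187
grasp_force: 58.9
(array([0.0293, 0.2041, 0.0036]), np.float64(-0.0004))
[178 180 174 152 111  94  91  89  92  92  92  94 101 108 107 107 100  72
  56  70  93 104 105 107] [127 124 129 103  83  83  82  81  82  82  82  82  82  81  72  70  77 103
 110]
```

```bash
echo '[[[0,0,0,0.4,1.6,0,0],[0,0,0,0.8,3.6,0,0],[0,0,0,1.08,5.6,0,0],[0,0,0,1.08,7.6,0,0],[0,0,0,1.08,8.16,0.4,0],[0,0,0,1.08,8.16,1.6,0],[0,0,0,1.08,8.16,3,0],[0,0,0,1.08,8.16,3.2,0],[0,0,0,1.08,8.16,3.2,0]]]' > next.json && python3 jog.py next.json
python3 -c "
from h import *
print(tool([.5427,-.1705,.118],np.radians(91)))"
```

```text
clock: 32.52
eef_pos: [0.5423, -0.1705, 0.1571]
tool_rot: [-0.008, 1.0, 0.0, -0.001]
ft_force: [0.6, 1.0, -0.4]
grip_width: 0.0185
grasp_force: 58.9
(array([-0.0005, -0.    ,  0.0391]), np.float64(-0.001))
```

Converted, 0.011 m is 0.44, 0.008 m is 0.32.

```bash
echo '[[[0,0,0,-0.02,0,0.08,0],[0,0,0,-0.02,0,0.32,0],[0,0,0,-0.02,0,0.44,0],[0,0,0,-0.02,0,0.44,0]]]' > next.json && python3 jog.py next.json
echo '[[[0,0,0,0,0,0.4,0],[0,0,0,0,0,0.8,0],[0,0,0,0,0,1.08,0],[0,0,0,0,0,1.08,0]]]' > next.json && python3 jog.py next.json
```

```text
clock: 33.02
eef_pos: [0.5428, -0.1702, 0.1467]
tool_rot: [-0.009, 1.0, -0.0, -0.0]
ft_force: [-1.7, -0.4, 0.2]
grip_width: 0.0187
grasp_force: 58.9
clock: 33.52
eef_pos: [0.5427, -0.1698, 0.1185]
tool_rot: [-0.009, 1.0, 0.0, -0.001]
ft_force: [-2.4, -0.1, -1.6]
grip_width: 0.0185
grasp_force: 58.8
```

```bash
echo '[[[0,0,0,0,0,0,0.045],[0,0,0,0,0,0,0.045],[0,0,0,0,0,-2,0.045],[0,0,0,0,0,-4,0.045],[0,0,0,1.6,1.6,-5.6,0.06],[0,0,0,3.2,3.2,-6,0.06],[0,0,0,4.8,4.8,-6,0.06],[0,0,0,5.12,5.2,-6,0.06],[0,0,0,5.12,5.2,-6,0.06],[0,0,0,5.12,5.2,-6,0.06]]]' > next.json && python3 jog.py next.json
python3 -c "
from h import *
snap('wrist','w10')"
```

```text
clock: 34.78
eef_pos: [0.4143, -0.043, 0.27]
tool_rot: [-0.008, 1.0, -0.0, 0.001]
ft_force: [-0.1, 0.2, -0.2]
grip_width: 0.0604
grasp_force: 0.0
```

View pics/w10.png

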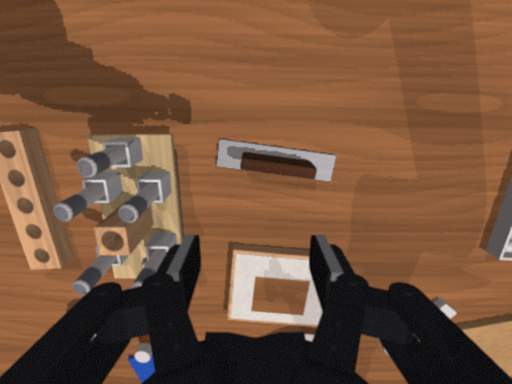

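All five markers stand in their tubes. The straightedge corners are (219,140), (335,153), (332,181) and (217,164), and the panel's near edge runs from (232,249) to about (312,256). I'll measure both now.

```bash
python3 - <<'E'
from h import *
np.set_printoptions(precision=4,suppress=True)
c=eyes.calibration("wrist");a=cv2.imread("pics/w10.png");h=cv2.cvtColor(a,40)
def se(c,a,roi,lo):
    h=cv2.cvtColor(a,40);x0,y0,x1,y1=roi;m=np.zeros(h.shape[:2],np.uint8)
    m[y0:y1,x0:x1]=(h[y0:y1,x0:x1,1]<60)&(h[y0:y1,x0:x1,2]>lo)
    k=cv2.convexHull(max(cv2.findContours(m,0,1)[0],key=cv2.contourArea))
    return cv2.minAreaRect((onz(c,k[:,0].astype(float),.008)[:,:2]*1000).astype(np.float32))
print("SE wrist",se(c,a,(205,130,345,190),70))
ct,t=snap("top","t10");print("SE top0",se(eyes.calibration("top"),cv2.imread("pics/top0.png"),(222,235,298,265),90))
for u in(245,290):print(u,[tuple(x) for x in a[240:262:1,u].tolist()])
t0=cv2.imread("pics/top0.png")
print("top col 253",[tuple(x) for x in t0[192:208,253].tolist()])
E
```

```text
SE wrist ((423.01397705078125, -12.842903137207031), (169.7948760986328, 40.61043930053711), 83.03681945800781)
SE top0 ((423.5684814453125, -11.665992736816406), (169.41062927246094, 40.55219268798828), 83.24335479736328)
245 [(64, 99, 150), (61, 96, 145), (62, 95, 145), (54, 86, 131), (46, 71, 105), (49, 70, 98), (53, 74, 100), (53, 72, 96), (55, 73, 98), (57, 77, 102), (77, 104, 138), (106, 145, 190), (120, 162, 216), (126, 164, 211), (158, 176, 203), (198, 205, 218), (207, 214, 222), (210, 215, 224), (208, 214, 222), (206, 213, 222), (205, 212, 221), (205, 211, 221)]
290 [(63, 97, 147), (61, 96, 147), (60, 94, 147), (61, 97, 146), (55, 89, 138), (55, 90, 137), (57, 87, 131), (39, 64, 99), (40, 62, 89), (54, 73, 99), (55, 77, 99), (55, 74, 98), (54, 72, 94), (54, 71, 95), (73, 100, 132), (109, 146, 192), (124, 168, 220), (133, 171, 218), (161, 178, 204), (203, 210, 221), (210, 216, 224), (210, 217, 224)]
top col 253 [(195, 209, 215), (200, 212, 218), (196, 210, 215), (197, 209, 216), (202, 213, 217), (195, 207, 212), (129, 165, 193), (114, 163, 207), (51, 70, 92), (41, 59, 83), (41, 63, 95), (64, 96, 145), (63, 97, 146), (60, 96, 143), (63, 99, 148), (59, 94, 137)]
```

```bash
python3 - <<'E'
from h import *
np.set_printoptions(precision=4,suppress=True)
def line(c,a,cols,r0,r1,sgn,z=.02):
    P=[]
    for u in cols:
        v=a[r0:r1,u,2].astype(float);d=np.diff(v)*sgn;k=d.argmax();w=d[max(0,k-2):k+3].clip(0);q=np.arange(max(0,k-2),max(0,k-2)+len(w))
        P.append((u,r0+(w*q).sum()/w.sum()+.5))
    X=onz(c,P,z);s,b=np.polyfit(X[:,1],X[:,0],1);r=X[:,0]-s*X[:,1]-b;g=abs(r)<.0025
    s,b=np.polyfit(X[g,1],X[g,0],1)
    print("x=%.4f*y+%.4f"%(s,b),"angle of edge deg",90-np.degrees(np.arctan(s)),"ends",X[0],X[-1],r.std(),g.sum())
line(eyes.calibration("wrist"),cv2.imread("pics/w10.png"),range(236,308,2),242,264,1)
line(eyes.calibration("top"),cv2.imread("pics/top0.png"),range(228,278,2),193,206,-1)
# panel lateral extents via top: row 180 profile
t=cv2.imread("pics/top0.png");c=eyes.calibration("top")
for r in(165,190):
    v=t[r,215:295,2].astype(float);m=np.where(v>180)[0];print(r,onz(c,[(215+m[0]-.5,r),(215+m[-1]+.5,r)],.02))
E
```

```text
x=0.0871*y+0.5694 angle of edge deg 85.02041601000121 ends [ 0.5634 -0.0704  0.02  ] [0.5726 0.0399 0.02  ] 0.00017118838194201484 36
x=0.0830*y+0.5705 angle of edge deg 85.25317828308246 ends [0.5769 0.0771 0.02  ] [ 0.5646 -0.0634  0.02  ] 0.0004915755068319352 25
165 [[ 0.6766  0.084   0.02  ]
 [ 0.6743 -0.0829  0.02  ]]
190 [[ 0.601   0.0932  0.02  ]
 [ 0.5984 -0.0776  0.02  ]]
```

```bash
python3 -c "
from h import *
print(probe_bus.get_obs()['joint_pos'],tool([.4232,-.0125,.15],np.radians(-6.9)))"
```

```text
[-1.03557038e-01  5.92457055e-02 -1.11737706e-01  1.39998975e+00
 -1.43553341e-04 -1.19555889e-01] (array([-0.0098,  0.0304,  0.1195]), np.float64(-1.4344))
```

```bash
echo '[[[0,0,-0.18,0,0.4,0.8,0.06],[0,0,-0.36,0,0.8,1.6,0.06],[0,0,-0.54,-0.2,1.2,2.8,0.06],[0,0,-0.72,-0.4,1.2,4,0.06],[0,0,-0.9,-0.4,1.2,4.8,0.06],[0,0,-1.08,-0.4,1.2,4.8,0.06],[0,0,-1.26,-0.4,1.2,4.8,0.06],[0,0,-1.434,-0.4,1.2,4.8,0.06],[0,0,-1.434,-0.4,1.2,4.8,0.06],[0,0,-1.434,-0.4,1.2,4.8,0.06]]]' > next.json && python3 jog.py next.json
python3 -c "
from h import *
c,t=snap('top')
def se(c,a,roi,lo):
    h=cv2.cvtColor(a,40);x0,y0,x1,y1=roi;m=np.zeros(h.shape[:2],np.uint8)
    m[y0:y1,x0:x1]=(h[y0:y1,x0:x1,1]<60)&(h[y0:y1,x0:x1,2]>lo)
    k=cv2.convexHull(max(cv2.findContours(m,0,1)[0],key=cv2.contourArea))
    return cv2.minAreaRect((onz(c,k[:,0].astype(float),.008)[:,:2]*1000).astype(np.float32))
c,a=snap('wrist','w11')
print(tool([.4232,-.0125,.028],np.radians(-6.9)))"
```

```text
clock: 36.12
eef_pos: [0.4227, -0.0125, 0.1495]
tool_rot: [-0.662, 0.749, 0.0, -0.0]
ft_force: [-0.3, -0.3, 0.6]
grip_width: 0.0598
grasp_force: 0.0
(array([ 1.000e-04, -7.000e-04,  1.216e-01]), np.float64(-0.001))
```

View pics/w11.png

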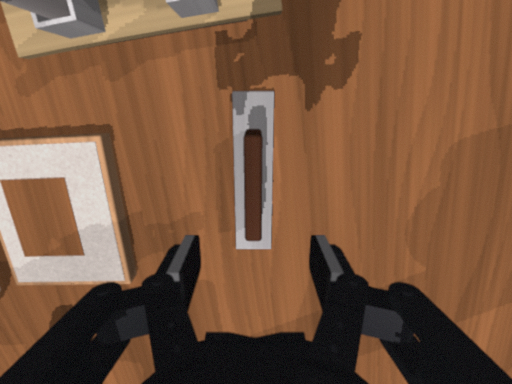

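The fingers straddle the straightedge, its ridge vertical at column 253. The panel is to the left.

Converted, 0.1215 m is 4.86, 0.12 m is 4.8.

```bash
echo '[[[0,0,0,0,-0.02,2,0.06],[0,0,0,0,-0.02,4,0.06],[0,0,0,0,-0.02,4.8,0.06],[0,0,0,0,-0.02,4.86,0.06],[0,0,0,0,-0.02,4.86,0.06],[0,0,0,0,-0.02,4.86,0],[0,0,0,0,-0.02,4.86,0],[0,0,0,0,-0.02,4.86,0],[0,0,0,0,-0.02,4.86,0]]]' > next.json && python3 jog.py next.json
python3 -c "
from h import *
print(tool([.5425,.013,.05],np.radians(-4.9)))"
```

```text
clock: 37.35
eef_pos: [0.4238, -0.0123, 0.0291]
tool_rot: [-0.664, 0.748, -0.001, 0.001]
ft_force: [-0.4, -0.3, 6.2]
grip_width: 0.015
grasp_force: 59.9
(array([-0.0393, -0.1149, -0.0206]), np.float64(-0.0342))
```

Converted, -0.115 m is -4.6, -0.039 m is -1.56.

```bash
echo '[[[0,0,0,0,0,-1,0],[0,0,-0.01,-0.4,-1.2,-1,0],[0,0,-0.02,-0.8,-2.4,-1,0],[0,0,-0.034,-1.2,-3.6,-1,0],[0,0,-0.034,-1.56,-4.4,-1,0],[0,0,-0.034,-1.56,-4.6,-1,0],[0,0,-0.034,-1.56,-4.6,-1,0],[0,0,-0.034,-1.56,-4.6,-1,0]]]' > next.json && python3 jog.py next.json
python3 -c "
from h import *
c,a=snap('wrist','w12')
print(probe_bus.get_obs()['eef_pos'],tool([.5425,.013,.031],np.radians(-4.9)))"
```

```text
clock: 38.35
eef_pos: [0.5403, 0.0125, 0.0529]
tool_rot: [-0.676, 0.737, 0.001, -0.001]
ft_force: [0.1, -0.1, -2.2]
grip_width: 0.015
grasp_force: 59.3
[0.54049208 0.01249795 0.05309647] (array([-0.0007, -0.002 ,  0.0221]), np.float64(-0.0004))
```

View pics/w12.png

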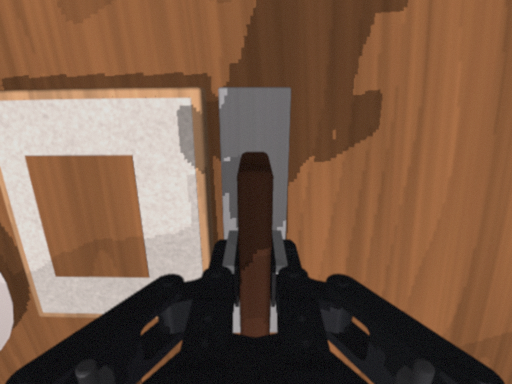

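The straightedge is held about 1 cm short of the panel's near edge and parallel to it. Lower it, then slide in.

Converted, 0.0225 m is 0.9, 0.02 m is 0.8.

```bash
echo '[[[0,0,0,0,0,0.48,0],[0,0,0,0,0,0.8,0],[0,0,0,0,0,0.9,0],[0,0,0,0,0,0.9,0]]]' > next.json && python3 jog.py next.json
echo '[[[0,0,0,0,-0.12,0,0],[0,0,0,0,-0.24,0,0],[0,0,0,0,-0.32,0,0],[0,0,0,0,-0.32,0,0]]]' > next.json && python3 jog.py next.json
python3 -c "
from h import *
print(probe_bus.get_obs()['eef_pos'],probe_bus.get_obs()['ft_force'])"
```

```text
clock: 38.9
eef_pos: [0.5415, 0.0128, 0.0304]
tool_rot: [-0.676, 0.737, 0.0, -0.0]
ft_force: [0.2, -0.7, -2.2]
grip_width: 0.015
grasp_force: 59.4
clock: 39.4
eef_pos: [0.5501, 0.0121, 0.0309]
tool_rot: [-0.676, 0.737, -0.0, 0.0]
ft_force: [-0.3, -0.1, -2.8]
grip_width: 0.0148
grasp_force: 59.4
[0.55007616 0.01208545 0.0309179 ] [-0.34335713 -0.14003788 -2.82589829]
```

Converted, -0.001 m is -0.04, 0.001 m is 0.04.

```bash
echo '[[[0,0,0,0,0,0.04,0],[0,0,0,0,-0.04,0.04,0],[0,0,0,0,-0.04,0.04,0]]]' > next.json && python3 jog.py next.json
echo '[[[0,0,0,0,-0.04,0,0],[0,0,0,0,-0.04,0,0]]]' > next.json && python3 jog.py next.json; echo '[[[0,0,0,0,-0.04,0,0],[0,0,0,0,-0.04,0,0]]]' > next.json && python3 jog.py next.json
```

```text
clock: 39.78
eef_pos: [0.5508, 0.012, 0.0298]
tool_rot: [-0.676, 0.737, -0.0, -0.0]
ft_force: [-0.4, -0.0, -2.4]
grip_width: 0.0148
grasp_force: 59.4
clock: 40.02
eef_pos: [0.5517, 0.0119, 0.0298]
tool_rot: [-0.676, 0.737, 0.0, -0.0]
ft_force: [-0.2, -0.7, -2.4]
grip_width: 0.0149
grasp_force: 59.3
clock: 40.28
eef_pos: [0.5518, 0.0119, 0.0296]
tool_rot: [-0.676, 0.737, 0.001, -0.001]
ft_force: [-2.9, 1.0, -0.3]
grip_width: 0.015
grasp_force: 59.5
```

Contact with the panel, though possibly only one corner. One more small push, then release.

Converted, -0.001 m is -0.04, 0.0005 m is 0.02.

```bash
echo '[[[0,0,0,0,-0.04,0.02,0],[0,0,0,0,-0.04,0.02,0]]]' > next.json && python3 jog.py next.json
echo '[[[0,0,0,0,0,0,0.04],[0,0,0,0,0,0,0.04],[0,0,0,0,0,0,0.04],[0,0,0,0,0,-1.2,0.04],[0,0,0,0,0,-3.2,0.04],[0,0,0,0,0,-5.6,0.04],[0,0,0,0,2,-6.4,0.04],[0,0,0,0,2,-6.4,0.04],[0,0,0,0,2,-6.4,0.04]]]' > next.json && python3 jog.py next.json
python3 -c "
from h import *
c,a=snap('wrist','w13')
np.save('pics/cw.npy',c,allow_pickle=True)"
```

```text
clock: 40.52
eef_pos: [0.5519, 0.0119, 0.0291]
tool_rot: [-0.676, 0.737, 0.001, -0.001]
ft_force: [-5.5, 0.3, 1.5]
grip_width: 0.0147
grasp_force: 59.9
clock: 41.65
eef_pos: [0.5044, 0.016, 0.1895]
tool_rot: [-0.676, 0.737, -0.001, 0.001]
ft_force: [-0.1, -0.1, -0.0]
grip_width: 0.0402
grasp_force: 0.0
```

View pics/w13.png

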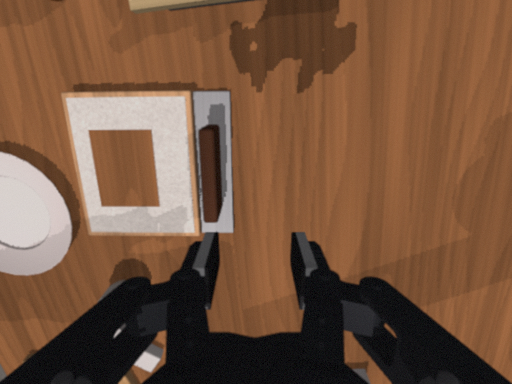

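The straightedge lies flush along the panel's near edge: panel edge (192,93)–(200,235), outer edge (230,91)–(233,232). I'll check the angle numerically and move back for a last look at the caddy.

```bash
echo '[[[0,0,0,0,2,-1.2,0.04],[0,0,0,2,4,-2.4,0.04],[0,0,0,2,4,-2.4,0.04],[0,0,0,2,4,-2.4,0.04]]]' > next.json && python3 jog.py next.json
python3 - <<'E'
from h import *
np.set_printoptions(precision=4,suppress=True)
c=np.load('pics/cw.npy',allow_pickle=True).item();a=cv2.imread('pics/w13.png')
def fit(rows,c0,c1,f,z):
    P=[]
    for r in rows:
        v=f(a[r,c0:c1].astype(float));d=np.diff(v);k=d.argmax();lo=max(0,k-2);w=d[lo:k+3].clip(0);P.append((c0+lo+(w*np.arange(len(w))).sum()/w.sum()+.5,r))
    X=onz(c,P,z);s,b=np.polyfit(X[:,1],X[:,0],1);g=abs(X[:,0]-s*X[:,1]-b)<.002;s,b=np.polyfit(X[g,1],X[g,0],1);print(s,b,g.sum(),len(g));return s,b
sat=lambda p:(p.max(1)-p.min(1))
s2,b2=fit(range(100,226,3),222,242,sat,.008)
s1,b1=fit(range(100,226,3),186,206,lambda p:-p[:,2],.02)
y=.012;print("angle diff",s1-s2,"dist outer edge to panel edge mm",1000*((s1-s2)*y+b1-b2)*np.cos(.085))
snap('top','t14');snap('wrist','w14');o=probe_bus.get_obs();print(o["eef_pos"])
t=cv2.imread('pics/t14.png');w=cv2.imread('pics/w14.png')
cv2.imwrite('pics/fin.png',np.hstack([cv2.resize(t[140:290,210:410],(400,300)),cv2.resize(w,(400,300))]))
E
```

```text
clock: 42.2
eef_pos: [0.4007, -0.0257, 0.2492]
tool_rot: [-0.676, 0.737, -0.0, 0.0]
ft_force: [0.8, 0.1, -0.0]
grip_width: 0.0401
grasp_force: 0.0
0.08547095384991123 0.5295407447066477 42 42
0.08709715568344369 0.5712728065086108 42 42
angle diff 0.001626201833532459 dist outer edge to panel edge mm 41.60083944375458
[ 0.4009 -0.0251  0.2485]
```

View pics/fin.png

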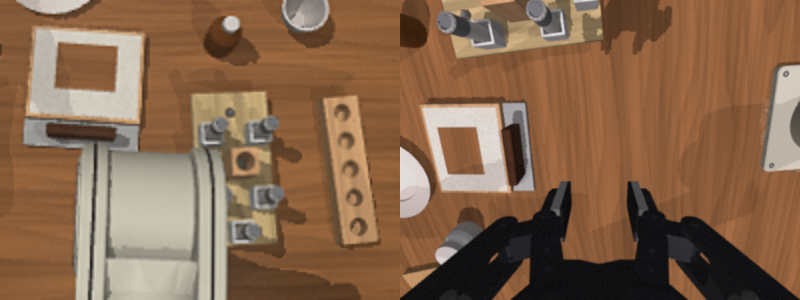

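The straightedge is flush (0.002 rad, gap at most about 1.6 mm), the caddy is seated, and each marker was released within 4 mm of its tube floor. The hand is clear, so I'm handing in.

```bash
python3 -c "
from workcell import bot, eyes, probe_bus, job_done
print(job_done())"
```

```text
the job is handed in; nothing more can be done
None
```

The job is handed in, with no verdict returned: by my checks the caddy is home on the stand, all five markers are upright in its tubes, the straightedge is flush and centred on the panel's near edge, and the robot never went near the bowl or eraser.

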